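Open the battery bay of the puzzle console

ROBOT

A 6-joint arm with a two-finger parallel gripper is mounted at the origin on the work surface. World frame = base frame: x ahead of the robot, y to its left, z up, the work surface at z = 0. Lengths are in mm, angles in rad, forces in N, time in s.
With the tool pointing down it reaches from about 350 to 975 mm from the base axis. Payload 17.4 kg.
Tool frame: the origin (TCP) lies on the mounting face of the last link; the fingertips stand 173 mm ahead of it and the grasp point (between the pads) lies 155 mm ahead of it; z points along the fingers, y is the direction in which the jaws open and shut (so a half turn about z gives the same grasp; the last joint's range is limited). The gripper opens to 85 mm and grips with 20 to 120 N. Pads are 22 mm wide; open, the fingers measure 114 mm over their backs; the gripper's body (76 mm by 85 mm) begins 54 mm behind the grasp point. The pads swing forward as they close: fully open they stand 13 mm farther back than shut.
Start: joints at [1.284, 0.116, 1.442, -0, 1.584, -0.038], TCP at [166.221, 654.221, 404.703] pointing down, gripper open.
Joint ranges: [-2.83, 2.83], [-0.83, 2.19], [0.07, 2.5], [-1.14, 4.28], [0.01, 3], [-2.97, 2.97]. Speed limits (rad/s): [1.89, 1.89, 2.22, 3.14, 3.14, 3.14].

INTERFACE

Orientations are given as [roll, pitch, yaw] about the fixed x, y, z axes, in that order (R = Rz(yaw) Ry(pitch) Rx(roll)).
In Python, from bench import status, cams, sign_off, spotter gives the robot as it stands.
- The arm moves only by the shell command python3 -m creep 'ROWS' [FORCE]. ROWS is JSON, a list of rows, each a list of 7 numbers: the shift along the tool's x, y, z in mm, then the turn, a rotation vector about the tool's x, y, z in rad, then the opening, from 0 (shut) to 1 (fully open). A call has 1 to 5 rows; each row is the pose to reach, as a shift and turn from the pose commanded when the call began, along the tool's axes at that moment; what a row does not reach only later rows make up. A row lasts 1/8 s, in which the tool goes at most 62.5 mm and 10.7 degrees, less where a joint would pass 70% of its speed; a pose out of reach is approached as far as the arm can. A call with a gripper value outside its range is refused whole. The fingers move at their own pace and stop on an object; FORCE is the grip in N (left out, the last holds). Time passes only in rows, so rows that repeat a pose let the fingers close. It gives the time, the measured TCP pose, the force and the opening at its end, in the units of the state.
- status.get_state(): the state, without advancing time (a new reading comes with each control period).
- cams.snapshot(name): name is "side" or "top"; returns (picture, depth): 420x560x3 uint8, red, green, blue; 420x560 float32, mm along the optical axis (not along the pixel's ray), 0 where there is no reading.
- cams.get_calibration(name): a dict with "mtx" (3x3 intrinsics, pixels), "extrinsics" (4x4, takes a point from camera to world coordinates). Camera axes: x right, y down, z forward; pixel columns grow to the right and rows downward; lengths in mm; the calibration is good to about 2 mm. A picture is of the moment at which its call begins. get_calibration takes no time and is no camera call.
- sign_off(): hands the job in, once; it reports no verdict.
Trained networks look in the newest picture that a camera, given by its name, has taken for a name from the list of things; names that differ only in an ending like _2 or _b are one class to them, and where a whole thing is asked for, a point or a joint stands for the part that bears it (a point fixed in the world has none). Each returns a list of dicts, best first, with "score" (0 to 1); they miss things now and then, are a little off and sometimes report something else, mostly with a low value. They report only what shows in the picture. A call takes as long as a camera call. They do not tell look-alikes from the thing itself.
- spotter.trace(query, camera): "pixels" (420x560 bool, what is visible of it).
- spotter.landmark_of(query, camera): "point" ([x, y, z] in mm, in the coordinates of the camera as it stood for that picture, good to about 4 mm: a listed point, or the origin of a listed thing).
The state is a dict: "t": time; "qpos": joint angles; "joint_vel": joint speeds; "joint_torque": joint torques, N m; "tool_pos": TCP position; "eef_rot": TCP orientation; "force": force on the tool from outside, world axes, zero at the start; "wrist_torque": the same for the moment, N m; "gripper_width": finger opening in mm.
Only numpy, scipy, OpenCV 4.12 (cv2) and the standard library are available. Lean on these libraries where they do the work, as an engineer would, in place of code of your own. Each camera call takes 0.05 s, during which the arm holds its last target. There are 200 camera calls.

TASK

Press the console's orange snap tab down with a fingertip all the way in, where it stays, then push the freed grey cover by its yellow rib along the rails until the battery bay is fully uncovered, and leave the cover lying flat on the console. Only press and push: do not lift the cover, and leave the jar, tin, wooden block and magnifying glass where they stand.

Things in the scene. Friction and masses are not known exactly. Their poses are not given: they have to be found in the camera images.
- console: green console fixed to the table, deck 45 mm high, spans x -125..100, y -55..100 mm of its frame; origin on the table. Cover slides off to +x. Bay opening 70 x 60 mm centred at x -70, y 0; free deck beyond. Rails: inner faces y -41.5/+41.5, 8 mm thick, 10 mm above deck; over the bay, lips 72 mm apart, tops 13 mm above deck. End stop at x 92 (117 mm of travel).
- cover: loose grey cover, 90 (x) x 80 (y) x 8 mm, about 0.12 kg, lying on the deck between the rails, axes along the console's. Origin: centre of its underside, at first at x -70, y 0, z 45 mm of the console's frame. It hides the bay, which is fully uncovered after 80 mm of slide to console +x. Tab up: blocked within 2 mm; tab in: slides freely (under 2 N).
- rib (a point): middle of the pushing face (towards console -x) of the cover's yellow rib, at x 14, y 0, z 20 mm of the cover's frame. The rib is 12 mm thick (x), 50 mm wide (y) and reaches from 8 to 32 mm above the deck; the 59 mm of cover behind this face are flat and free.
- tab_top (a point): centre of the top of the snap tab's orange thumb pad, 24 (x) x 28 (y) mm, outside the +y rail at x -18, y 76 mm of the console's frame; the top is 26 mm above the deck (71 mm above the table) when up, 14 mm above the deck when in. An orange bar joins it to the stop that blocks the cover.
- snap_tab (a joint): travel of the snap tab, m: 0 = up (cover locked), 0.012 = fully in (cover free, stop bar 3 mm below the deck; it clears the cover beyond 0.009). It goes straight down; a stiff catch resists with about 4 N all the way, with no spring back: it stays where it is left.
- jar: bystander: glass jar with brass lid, 70 mm diameter, 110 mm tall, origin at centre of its underside
- tin: bystander: blue enamel tin, 84 mm diameter, 92 mm tall, origin at centre of its underside
- block: bystander: L-shaped wooden corner block, 60 x 60 x 40 mm tall, origin under its middle
- magnifier: bystander: magnifying glass lying flat, 182 mm long along its x, up to 18 mm tall, 76 mm wide brass rim centred at x = +50 mm, dark handle to -x, origin on the table
Not all that is in view belongs to the job. Of the things like the cover, leave any that is green or red; of the rest the larger one is meant.

How it is judged:
By the outcome, as a careful person would: the job done as asked, in the order asked, and still so for the second after the job is handed in, with the robot touching nothing.
It also fails if it takes over 35 s, if anything falls off the work surface, if the arm or the gripper's body presses on something with over 40 N, if the wrist force passes 120 N, or if a joint passes its speed limit or range.

## Working session

There is one attempt and no reset: what is moved stays moved. The work goes in short steps, Python scripts to look and compute and a shell command to move; the robot and the scene stay as the last step left them, time stands still between calls to the robot, and variables do not carry over. Pictures are saved under pics/ and viewed, about 8 in all and at most 12, crops included, and the job is handed in when it is done.

```bash
mkdir -p pics; ls; cat > h.py <<'E'
import numpy as np, cv2
from bench import status, cams, sign_off, spotter
def cal(n):
    c=cams.get_calibration(n); return np.array(c["mtx"]),np.array(c["extrinsics"])
def world(n,p):
    K,T=cal(n); return (T@np.r_[p,1])[:3]
def pix(n,w):
    K,T=cal(n); c=np.linalg.inv(T)@np.r_[w,1]; q=K@c[:3]; return q[:2]/q[2]
def cloud(n,d):
    K,T=cal(n); v,u=np.mgrid[:d.shape[0],:d.shape[1]]
    P=np.stack([(u-K[0,2])/K[0,0]*d,(v-K[1,2])/K[1,1]*d,d],-1)
    return P@T[:3,:3].T+T[:3,3]
E
python3 - <<'E'
from h import *
np.set_printoptions(precision=1,suppress=True)
for n in("top","side"):
    im,d=cams.snapshot(n); cv2.imwrite(f"pics/{n}0.png",im[...,::-1]); np.save(f"{n}0.npy",d)
    print(n,cal(n)[1][:3,3],cal(n)[0][0,0])
    for q in("console","cover","rib","tab_top","snap_tab"):
        for r in spotter.landmark_of(q,n)[:4] if q!="snap_tab" else []: 
            w=world(n,r["point"]);print(q,round(r["score"],2),w,pix(n,w))
        for r in spotter.trace(q,n)[:4]:
            m=r["pixels"]; W=cloud(n,d)[m&(d>0)]; ys,xs=np.nonzero(m)
            print("  trace",q,round(r["score"],2),m.sum(),xs.mean(),ys.mean(),np.median(W,0))
print(status.get_state())
E
```

```text
pics
top [351.6  62.2 851.7] 445.63026749472766
console 0.74 [523.4 283.   -1.5] [180.5 216.3]
console 0.71 [462.6  75.1  42.5] [283.4 252.7]
console 0.56 [520.4  38.4  -2.5] [304.7 228. ]
  trace console 0.59 8041 291.04999378186795 215.72578037557517 [536.2  63.3  45.8]
cover 0.78 [355.1 269.8   0. ] [175.  304.2]
cover 0.77 [312.2 149.3   4.8] [236.2 333.6]
cover 0.59 [460.9  75.5  45.7] [283.1 253.3]
cover 0.59 [747.5 -99.2  -3.9] [379.1 125.8]
  trace cover 0.87 1005 171.03084577114427 305.42985074626864 [352.4 275.1   5.5]
  trace cover 0.77 1097 238.28076572470374 333.29717411121237 [313.2 145.3   5.5]
  trace cover 0.64 1673 380.68619246861925 124.52600119545727 [744.2 -99.4   8. ]
  trace cover 0.57 2017 284.34804164600894 253.64700049578582 [459.6  73.2  53.1]
rib 0.8 [473.7  64.9  68.2] [289.5 245. ]
rib 0.66 [317.8 138.2  12.3] [242.2 331.1]
rib 0.62 [734.2 -97.8  19.2] [380.5 127.2]
rib 0.58 [360.  279.5  15.7] [168.1 300.8]
  trace rib 0.96 951 171.60357518401682 305.39537329127234 [352.4 274.    5.5]
  trace rib 0.92 1024 237.947265625 333.4970703125 [312.7 145.9   5.6
[... 1503 characters left out ...]
76662635 [440.6 -79.6  11.4]
tab_top 0.68 [542.9 113.8  71.8] [287.9 216.6]
  trace tab_top 0.61 350 294.19714285714286 217.4742857142857 [532.9 115.6  57.7]
  trace tab_top 0.15 1412 305.5410764872521 159.5042492917847 [ 537.2 -114.    67. ]
  trace snap_tab 0.64 328 294.2835365853659 217.39329268292684 [533.3 116.3  58.9]
{'t': 1.0, 'qpos': array([ 1.3,  0.1,  1.4,  0. ,  1.6, -0. ]), 'joint_vel': array([ 0., -0., -0.,  0.,  0.,  0.]), 'joint_torque': array([  0. , -73.2, -63.3,  -0. ,   0. ,  -0. ]), 'tool_pos': array([166.2, 654.2, 404.7]), 'eef_rot': array([-3.1, -0. ,  2.9]), 'force': array([ 0.6,  0.3, -0.5]), 'wrist_torque': array([-0.,  0., -0.]), 'gripper_width': 85.54798189151505}
```

View pics/top0.png

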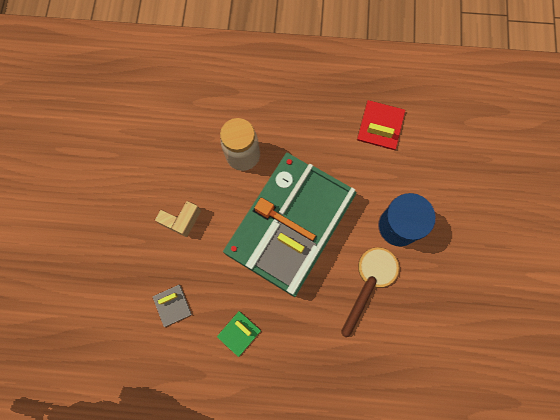

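View pics/side0.png

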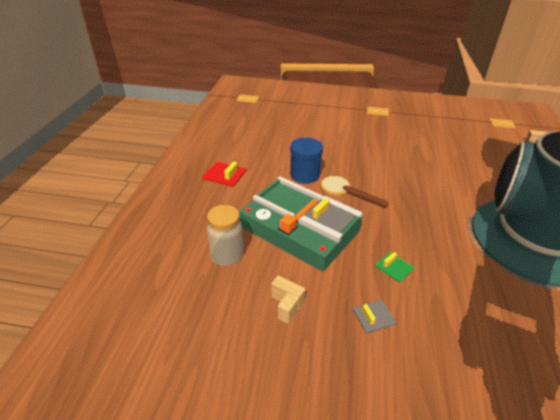

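The top view shows the locked cover on the console at about (284,253), with the orange pad at (264,207). The decoys are the small grey cover (171,305), the green one (239,333) and the red one (381,125). The jar, at (240,145), is the nearest bystander to the pad. The side view agrees, with the pad at (289,222) and the rib at (321,208). The networks put the console yaw near -29.5°. Next I'll refine the pad, rib and yaw from colour and depth in both views.

```bash
python3 - <<'E'
from h import *
np.set_printoptions(precision=1,suppress=True)
for n in("top","side"):
    im=cv2.imread(f"pics/{n}0.png"); d=np.load(f"{n}0.npy"); W=cloud(n,d); hsv=cv2.cvtColor(im,cv2.COLOR_BGR2HSV)
    H,S,V=[hsv[...,i].astype(int) for i in range(3)]
    near=(np.hypot(W[...,0]-524,W[...,1]-55)<170)&(d>0)
    o=near&(H>4)&(H<20)&(S>170)&(V>130)&(W[...,2]>48)
    for lo,hi in((46,64),(65,77)):
        m=o&(W[...,2]>lo)&(W[...,2]<hi); p=W[m]
        if len(p)>5: r=cv2.minAreaRect(p[:,:2].astype(np.float32)); print(n,"orange",lo,len(p),np.median(p[:,2]),p.mean(0),r)
    y=near&(H>24)&(H<36)&(S>150)&(W[...,2]>70); p=W[y]
    print(n,"rib top",len(p),np.median(p[:,2]),cv2.minAreaRect(p[:,:2].astype(np.float32)))
    w=(near&(S<50)&(V>170)&(W[...,2]>48)&(W[...,2]<64)).astype(np.uint8)
    k,l,st,c=cv2.connectedComponentsWithStats(w)
    for i in range(1,k):
        if st[i,4]>60:
            p=W[l==i]; print(n,"white",st[i,4],c[i],np.median(p[:,2]),cv2.minAreaRect(p[:,:2].astype(np.float32)))
    dk=near&(H>60)&(H<90)&(S>80)&(W[...,2]>42)&(W[...,2]<49); p=W[dk]
    print(n,"deck",len(p),np.median(p[:,2]),cv2.minAreaRect(p[:,:2].astype(np.float32)))
s=status.get_state(); print(s["t"],s["eef_rot"])
from scipy.spatial.transform import Rotation as R
print(R.from_euler("xyz",s["eef_rot"]).as_matrix().round(4))
E
```

```text
top orange 46 296 53.88933800321456 [514.   65.5  54. ] ((518.2974853515625, 75.2635269165039), (115.39047241210938, 16.08548927307129), 67.75350952148438)
top orange 65 193 70.75472225912551 [540.2 117.1  70.7] ((540.4784545898438, 117.40824127197266), (27.277061462402344, 23.46712875366211), 62.900508880615234)
top rib top 167 76.82631544432775 ((477.7190856933594, 63.712772369384766), (48.76078414916992, 10.726747512817383), 63.786808013916016)
top white 237 [295.4 188.4] 55.01960367400443 ((583.3692016601562, 62.482177734375), (8.154346466064453, 109.12117767333984), 63.55878448486328)
top white 700 [316.4 247.5] 56.774613311188034 ((492.47613525390625, 9.063301086425781), (13.35511302947998, 224.07386779785156), 63.447628021240234)
top white 396 [262.1 244. ] 57.887438280705965 ((474.1166076660156, 113.61766052246094), (13.74506664276123, 97.75251770019531), 63.48526382446289)
top deck 4748 44.9179379396474 ((521.1650390625, 67.16705322265625), (153.13206481933594, 224.3065185546875), 63.35112380981445)
side orange 46 199 54.8023571701857 [525.   90.4  55.2] ((553.5202026367188,
[... 480 characters left out ...]
646484, 125.01729583740234), 62.28119659423828)
side white 177 [270.3 204.6] 54.65230546217276 ((588.4216918945312, 56.99586486816406), (17.610977172851562, 91.0079116821289), 64.22913360595703)
side white 145 [345.3 208.1] 58.36500478079836 ((427.4535827636719, 44.48563766479492), (14.059090614318848, 74.623291015625), 61.454402923583984)
side white 377 [320.7 227.8] 57.63713828996163 ((472.2847900390625, 112.70248413085938), (23.643260955810547, 94.56013488769531), 63.13196563720703)
side deck 1913 45.603188714565135 ((525.273681640625, 76.64897918701172), (142.22824096679688, 221.9279022216797), 63.45557403564453)
1.0 [-3.1 -0.   2.9]
[[-1.   0.2 -0. ]
 [ 0.2  1.  -0. ]
 [ 0.  -0.  -1. ]]
```

```bash
cat >> h.py <<'E'
from scipy.spatial.transform import Rotation as Rn
YAW=np.deg2rad(-26.6)
O=np.array([522.4,42,0]); ex=np.array([np.cos(YAW),np.sin(YAW),0]); ey=np.array([-ex[1],ex[0],0])
def tgt(x,y,ztip): return O+x*ex+y*ey+np.array([0,0,ztip+173])
def go(x,y,ztip):
    s=status.get_state(); R=Rn.from_euler("xyz",s["eef_rot"]); p=s["tool_pos"]
    want=Rn.from_matrix(np.c_[-ex,ey,[0,0,-1]])
    c=p-O
    print("t",s["t"],"pos",p.round(1),"console xy",(c@ex).round(1),(c@ey).round(1),"tip z",(p[2]-173).round(1),"F",s["force"].round(1),"w",round(s["gripper_width"],1))
    print("shift",R.inv().apply(tgt(x,y,ztip)-p).round(1),"turn",(R.inv()*want).as_rotvec().round(4))
E
python3 -c "
from h import *
go(-18,76,90)"
```

```text
t 1.0 pos [166.2 654.2 404.7] console xy -592.6 387.9 tip z 231.7 F [ 0.6  0.3 -0.5] w 85.5
shift [-494.6 -427.6  141.7] turn [-0.     -0.      0.2155]
```

```bash
python3 -m creep '[[-45,-39,8,0,0,0.05,0],[-90,-78,16,0,0,0.1,0],[-135,-117,24,0,0,0.15,0],[-180,-156,32,0,0,0.2,0],[-225,-195,40,0,0,0.2155,0]]' 40; python3 -c "
from h import *
go(-18,76,90)"
```

```text
t: 1.62
tool_pos: [336.9, 408.1, 364.7]
eef_rot: [3.141, 0.0, 2.677]
force: [1.4, 0.3, -0.9]
gripper_width: 0.2
t 1.625 pos [336.9 408.1 364.7] console xy -329.8 244.3 tip z 191.7 F [ 1.4  0.3 -0.9] w 0.2
shift [-311.9 -168.1  101.6] turn [ 0.0006  0.0003 -0.0008]
```

```bash
python3 -m creep '[[-52,-28,12,0,0,0,0],[-104,-56,24,0,0,0,0],[-156,-84,36,0,0,0,0],[-208,-112,50,0,0,0,0],[-260,-140,62,0,0,0,0]]' && python3 -m creep '[[-30,-15,20,0,0,0,0],[-51,-28,38,0,0,0,0],[-51,-28,38,0,0,0,0],[-51,-28,38,0,0,0,0]]'; python3 - <<'E'
from h import *
go(-18,76,90)
for n in("top","side"):
    im,d=cams.snapshot(n); cv2.imwrite(f"pics/{n}1.png",im[...,::-1])
a=cv2.imread("pics/side1.png")[120:300,180:420]; b=cv2.imread("pics/top1.png")[120:300,180:420]
cv2.imwrite("pics/c1.png",cv2.resize(np.hstack([a,b]),(800,300),interpolation=cv2.INTER_CUBIC))
E
```

```text
t: 2.25
tool_pos: [506.8, 166.4, 302.5]
eef_rot: [3.141, 0.0, 2.677]
force: [0.1, 0.4, 0.5]
gripper_width: 0.0
t: 2.75
tool_pos: [539.0, 120.7, 265.2]
eef_rot: [3.141, 0.0, 2.677]
force: [0.1, 0.2, 0.0]
gripper_width: 0.2
t 2.75 pos [539.  120.7 265.2] console xy -20.4 77.8 tip z 92.2 F [0.1 0.2 0. ] w 0.2
shift [-2.4 -1.8  2.2] turn [ 0.0004  0.0002 -0.0001]
```

View pics/c1.png

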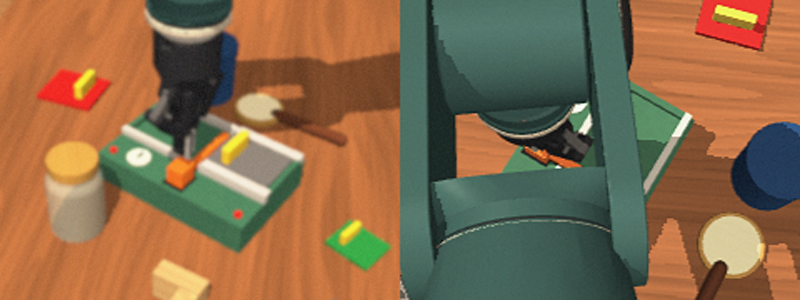

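The shut fingertips are just above the orange pad: tip at (185,155) and pad at (180,170) in the side crop. Now I'll lower onto it in steps while watching the force.

```bash
python3 -m creep '[[-2.5,-2,10,0,0,0,0],[-2.5,-2,20,0,0,0,0],[-2.5,-2,24,0,0,0,0],[-2.5,-2,26,0,0,0,0]]' && python3 -m creep '[[0,0,2,0,0,0,0],[0,0,4,0,0,0,0],[0,0,6,0,0,0,0],[0,0,6,0,0,0,0]]'; python3 -c "
from h import *
go(-18,76,59)"
```

```text
t: 3.35
tool_pos: [540.4, 117.5, 238.6]
eef_rot: [3.142, -0.0, 2.677]
force: [-1.1, 1.0, 3.8]
gripper_width: 0.2
t: 3.85
tool_pos: [540.4, 117.4, 232.5]
eef_rot: [-3.141, -0.0, 2.677]
force: [-0.7, -0.5, 0.3]
gripper_width: -0.0
t 3.85 pos [540.4 117.4 232.5] console xy -17.6 75.5 tip z 59.5 F [-0.7 -0.5  0.3] w -0.0
shift [0.4 0.5 0.5] turn [-0.0002 -0.      0.    ]
```

```bash
python3 -m creep '[[0,0,0.7,0,0,0,0],[0,0,1.4,0,0,0,0]]' && python3 -m creep '[[0,0,0.5,0,0,0,0],[0,0,0.5,0,0,0,0]]'; python3 -c "
from h import *
go(-18,76,59)"
```

```text
t: 4.1
tool_pos: [540.6, 117.4, 232.0]
eef_rot: [3.141, 0.0, 2.677]
force: [-5.2, 1.1, 13.2]
gripper_width: 0.0
t: 4.35
tool_pos: [540.6, 117.4, 231.9]
eef_rot: [3.141, 0.001, 2.677]
force: [-5.3, 1.2, 14.5]
gripper_width: 0.1
t 4.35 pos [540.6 117.4 231.9] console xy -17.5 75.6 tip z 58.9 F [-5.3  1.2 14.5] w 0.1
shift [ 0.5  0.4 -0.1] turn [ 0.0004  0.0006 -0.0001]
```

The pad bottomed out at tip z 58.9 against an expected 59, with the force rising to 14.5 N. I'll lift off and move over behind the rib, then look.

```bash
python3 -m creep '[[0,0,-20,0,0,0,0],[0,0,-42,0,0,0,0],[32,-38,-42,0,0,0,0],[62.5,-75.5,-42,0,0,0,0],[62.5,-75.5,-42,0,0,0,0]]' && python3 -m creep '[[0,0,0,0,0,0,0]]'; python3 - <<'E'
from h import *
np.set_printoptions(precision=1,suppress=True)
go(-80,0,61)
im,d=cams.snapshot("side"); cv2.imwrite("pics/side2.png",im[...,::-1])
W=cloud("side",d); hsv=cv2.cvtColor(im,cv2.COLOR_RGB2HSV); H,S,V=[hsv[...,i].astype(int) for i in range(3)]
near=(np.hypot(W[...,0]-524,W[...,1]-55)<170)&(d>0)
C=W-O; cx,cy=C@ex,C@ey
m=near&(H>4)&(H<20)&(S>170)&(V>130)&(abs(cx+18)<14)&(abs(cy-76)<16); z=W[m][:,2]; print("pad top z",len(z),np.percentile(z,[50,90]))
m=near&(H>24)&(H<36)&(S>150)&(W[...,2]>55); print("rib cx,cy,z",len(cx[m]),np.percentile(cx[m],[5,50,95]),np.median(cy[m]),W[m][:,2].max())
cv2.imwrite("pics/c2.png",cv2.resize(im[120:300,180:420,::-1],(720,540),interpolation=cv2.INTER_CUBIC))
E
```

```text
t: 4.97
tool_pos: [448.9, 77.1, 273.8]
eef_rot: [3.141, 0.002, 2.677]
force: [0.7, 1.0, 0.8]
gripper_width: 0.1
t: 5.1
tool_pos: [451.1, 77.9, 273.8]
eef_rot: [3.141, 0.001, 2.677]
force: [0.3, -0.3, -0.4]
gripper_width: -0.4
t 5.1 pos [451.1  77.9 273.8] console xy -79.8 0.2 tip z 100.8 F [ 0.3 -0.3 -0.4] w -0.4
shift [ 0.2 -0.2 39.8] turn [ 0.  0. -0.]
pad top z 170 [58.1 60.6]
rib cx,cy,z 69 [-54.  -50.6 -44.5] 8.937345386687335 79.7350325300763
```

View pics/c2.png

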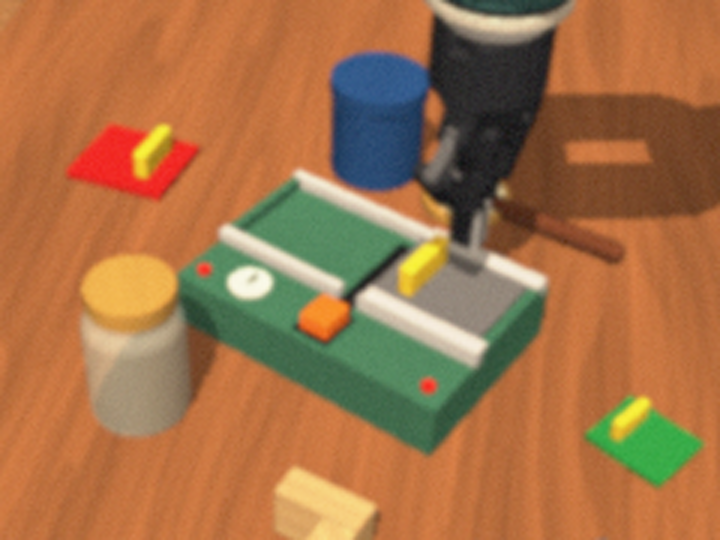

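The side view shows the tab pressed in: the pad at (325,318) sits low with its top at about 59 mm, and the bar is gone below the deck. The fingertip is behind the yellow rib, which is at (423,267). I'll lower to about 7 mm above the cover and then push.

```bash
python3 -m creep '[[0,0,15,0,0,0,0],[0,0,30,0,0,0,0],[0,0,40,0,0,0,0],[0,0,40,0,0,0,0]]' && python3 -m creep '[[-5,0,0,0,0,0,0],[-10,0,0,0,0,0,0],[-16,0,0,0,0,0,0],[-24,0,0,0,0,0,0],[-32,0,0,0,0,0,0]]'; python3 -c "
from h import *
go(29,0,60)"
```

```text
t: 5.65
tool_pos: [450.6, 77.9, 231.5]
eef_rot: [-3.14, -0.002, 2.677]
force: [0.4, 0.2, 0.2]
gripper_width: -0.7
t: 6.28
tool_pos: [479.9, 63.3, 232.9]
eef_rot: [3.141, 0.0, 2.677]
force: [-1.6, 1.1, -0.7]
gripper_width: -0.2
t 6.275 pos [479.9  63.3 232.9] console xy -47.5 0.0 tip z 59.9 F [-1.6  1.1 -0.7] w -0.2
shift [-76.5  -0.   -0.1] turn [ 0.0001  0.     -0.0001]
```

Sliding freely at about 2 N, with the tip already 20 mm past where it would first touch the rib. I'll keep pushing and slow down towards the end.

```bash
python3 -m creep '[[-10,0,0,0,0,0,0],[-20,0,0,0,0,0,0],[-30,0,0,0,0,0,0],[-40,0,0,0,0,0,0],[-50,0,0,0,0,0,0]]' && python3 -m creep '[[-8,0,0,0,0,0,0],[-15,0,0,0,0,0,0],[-21,0,0,0,0,0,0],[-25,0,0,0,0,0,0],[-25,0,0,0,0,0,0]]'; python3 -c "
from h import *
go(29,0,60)"
```

```text
t: 6.9
tool_pos: [524.7, 40.9, 232.7]
eef_rot: [-3.142, -0.0, 2.677]
force: [-1.2, 1.2, 1.9]
gripper_width: 0.1
t: 7.52
tool_pos: [546.6, 29.9, 232.8]
eef_rot: [-3.142, 0.0, 2.677]
force: [-0.7, 0.5, -0.1]
gripper_width: 0.1
t 7.525 pos [546.6  29.9 232.8] console xy 27.0 0.0 tip z 59.8 F [-0.7  0.5 -0.1] w 0.1
shift [-2.  -0.  -0.2] turn [-0.0001  0.0001 -0.0001]
```

```bash
python3 -m creep '[[6,0,0,0,0,0,0],[14,0,0,0,0,0,0],[14,0,-40,0,0,0,0],[14,0,-90,0,0,0,0],[14,0,-140,0,0,0,0]]' && python3 -m creep '[[50,30,-10,0,0,0,0],[100,60,-20,0,0,0,0],[150,90,-20,0,0,0,0],[200,120,-20,0,0,0,0],[250,150,-20,0,0,0,0]]' && python3 -m creep '[[40,30,0,0,0,0,0],[80,60,0,0,0,0,0],[110,90,0,0,0,0,0],[110,90,0,0,0,0,0]]'; python3 - <<'E'
from h import *
np.set_printoptions(precision=1,suppress=True)
go(0,0,60)
for n in("top","side"):
    im,d=cams.snapshot(n); cv2.imwrite(f"pics/{n}3.png",im[...,::-1])
    W=cloud(n,d); hsv=cv2.cvtColor(im,cv2.COLOR_RGB2HSV); H,S,V=[hsv[...,i].astype(int) for i in range(3)]
    C=W-O; cx,cy=C@ex,C@ey; ok=(d>0)&(cx>-130)&(cx<105)&(abs(cy)<36)
    m=ok&(H>24)&(H<36)&(S>150)&(W[...,2]>55); print(n,"rib x",np.percentile(cx[m],[5,50,95]),"ztop",W[m][:,2].max())
    g=ok&(S<60)&(V>50)&(W[...,2]>49)&(W[...,2]<57)&(abs(cy)<33); print("cover x",np.percentile(cx[g],[2,98]),"z",np.percentile(W[g][:,2],[5,50,95]))
a=cv2.imread("pics/side3.png")[120:300,180:420]; b=cv2.imread("pics/top3.png")[120:300,180:420]
cv2.imwrite("pics/c3.png",cv2.resize(np.hstack([a,b]),(800,300),interpolation=cv2.INTER_CUBIC))
E
```

```text
t: 8.15
tool_pos: [533.1, 36.6, 374.4]
eef_rot: [3.142, 0.0, 2.678]
force: [0.3, -0.7, -0.0]
gripper_width: 0.1
t: 8.78
tool_pos: [375.6, 283.5, 393.0]
eef_rot: [3.141, 0.001, 2.677]
force: [0.5, 1.0, 0.3]
gripper_width: -0.0
t: 9.28
tool_pos: [317.9, 413.7, 392.5]
eef_rot: [-3.141, -0.0, 2.681]
force: [-0.1, -0.2, 0.6]
gripper_width: -0.1
t 9.275 pos [317.9 413.7 392.5] console xy -349.3 240.8 tip z 219.5 F [-0.1 -0.2  0.6] w -0.1
shift [-348.6 -241.9  159.4] turn [-0. -0.  0.]
top rib x [38.3 42.9 47.4] ztop 80.59614244621605
cover x [-20.6  66. ] z [50.6 52.9 55.2]
side rib x [38.  41.9 47.5] ztop 79.84327969347692
cover x [-21.3  65.1] z [51.7 53.7 55.3]
```

View pics/c3.png

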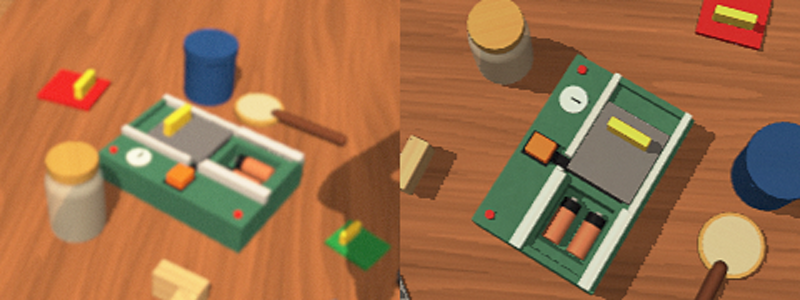

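Both views show the bay uncovered, with the batteries at (575,225) in the top crop. The cover lies flat between the rails, the tab is in and the bystanders haven't moved. I'm handing it in.

```bash
python3 -c "
from h import *
print(sign_off(), status.get_state()['t'])"
```

```text
the job is handed in; nothing more can be done
the job is handed in; nothing more can be done
```

The job is done and handed in at about 9.3 s on the robot's clock, against the 35 s limit. No verdict was reported.

- **Tab:** I pressed the orange tab with the shut fingertips until it bottomed out. The tip stood at 58.9 mm above the table (59 expected) and the force rose to 14.5 N. After the finger lifted, the pad still measured about 58–61 mm, and the stop bar was below the deck.
- **Cover:** I pushed the cover by its yellow rib about 93 mm along the rails (80 mm needed), at roughly 2 N. I then backed the arm off clear of everything.
- **Last checks:** In both cameras the cover spans about x -21 to +66 mm of the console's frame, and the bay ends at x -35, so the bay is fully open. The cover's top stands about 53 mm above the table, as it should lying flat.
- **Bystanders:** The jar, tin, block and magnifier look unmoved in the pictures. I did not measure their positions.
- **Disagreements:** The networks' points gave a console yaw of about -29.5°, but the fit to the deck and rails gave -26.6°, which I used. The two cameras put the pad about 2 mm apart, which did not matter for the press.

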